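# Swing the inspection camera aside with its remote stick

### The job

Swing the bench inspection camera aside with its desk remote, the one with the red-topped stick: tilt that stick well over (some 20 degrees) towards the yellow arrow on its case, hold it there for two seconds, then let go so that it springs back upright. Tilt it no other way, and leave the blue-topped stick of the other remote alone.

Things in the scene. Friction and masses are not known exactly. Their poses are not given: they have to be found in the camera images.
- remote_red: the remote of the red-topped stick: a grey desk remote, fixed to the table, 120 (own x) x 150 (own y) x 50 mm high, black top panel; origin at the centre of its underside, z up; a raised yellow arrow on its top points along its own +y, away from the stick; plain white pips mark the other three sides. Its stick (steel shaft 9 mm thick, 26 mm ball on top) pivots in two axes at 50 mm above the origin, on the remote's centre line
- red_knob (a point): centre of the red 26 mm ball on top of the red-topped stick, 75 mm above the stick's pivot, so 125 mm above the table when the stick is upright; moves with the stick. Nothing else stands within 50 mm of the ball except its own shaft and case
- red_side (a joint): tilt of the red-topped stick along its remote's y axis, rad: 0 upright, positive towards the yellow arrow, stops at -0.45 and +0.45; sprung to 0, 0.7 N m/rad (about 3.5 N at the ball for 0.36 rad, where the ball has gone 26 mm sideways and 5 mm down)
- red_fore (a joint): tilt of the red-topped stick along its remote's x axis (across the arrow), rad: 0 upright, positive towards the remote's +x, stops and spring as for the other axis
- blue_knob (a point): centre of the blue 26 mm ball on top of the blue-topped stick, 75 mm above the stick's pivot, so 125 mm above the table when the stick is upright; moves with the stick. Nothing else stands within 50 mm of the ball except its own shaft and case. Its remote is of the same make as the red one, with a yellow arrow of its own; not to be used
- blue_side (a joint): tilt of the blue-topped stick along its remote's y axis, rad: 0 upright, positive towards the yellow arrow, stops at -0.45 and +0.45; sprung to 0, 0.7 N m/rad (about 3.5 N at the ball for 0.36 rad, where the ball has gone 26 mm sideways and 5 mm down)
- blue_fore (a joint): tilt of the blue-topped stick along its remote's x axis (across the arrow), rad: 0 upright, positive towards the remote's +x, stops and spring as for the other axis

How it is judged:
By the outcome, as a careful person would: the job done as asked, in the order asked, and still so for the second after the job is handed in, with the robot touching nothing.
It also fails if it takes over 30 s, if anything falls off the work surface, if the arm or the gripper's body presses on something with over 40 N, if the wrist force passes 120 N, or if a joint passes its speed limit or range.

### The arm

A 6-joint arm with a two-finger parallel gripper is mounted at the origin on a cart in front of the work surface, level with it; the furniture and walls round the work are solid. World frame = base frame: x ahead of the robot, y to its left, z up, the work surface at z = 0. Lengths are in mm, angles in degrees, forces in N, time in s.
With the tool pointing down it reaches from about 275 to 750 mm from the base axis. Payload 10.2 kg.
Tool frame: the origin (TCP) lies at the very end of the fingers, on their centre line; the grasp point (between the pads) lies 19 mm behind it; z points along the fingers, y is the line along which they close (so a half turn about z gives the same grasp; the last joint's range is limited). The gripper opens to 85 mm and grips with 20 to 120 N. Pads are 22 mm wide; open, the fingers measure 114 mm over their backs; the gripper's body (76 mm by 85 mm) begins 54 mm behind the grasp point. The pads swing forward as they close: fully open they stand 13 mm farther back than shut.
Start: joints at [-80.81, 17.928, 85.812, -0, 76.261, -12.8], TCP at [196.572, -486.817, 231.294] pointing down, gripper open.
Joint ranges: [-168.41, 168.41], [-55.51, 124.54], [10.69, 146.95], [-70.63, 250.63], [1, 178], [-165.06, 165.06]. Speed limits (degrees/s): [136.94, 136.94, 172.46, 180, 180, 180].

### API

Orientations are given as [roll, pitch, yaw] about the fixed x, y, z axes, in that order (R = Rz(yaw) Ry(pitch) Rx(roll)).
In Python, from workcell import readout, read_camera, get_calibration, order gives the robot as it stands.
- The arm moves only by the shell command python3 -m inch 'ROWS' [FORCE]. ROWS is JSON, a list of rows, each a list of 3 entries, a list of its own where there are three numbers: the finger opening in mm, from 0 to 85.4, then the shift along the tool's x, y, z in mm, then the turn about the tool's z in rad. In form: [[fingers, [tx, ty, tz], roll], ...]. A call has 1 to 8 rows; each row shifts and turns the commanded pose from where the row before left it, along the tool's axes as they then stand; what a row does not reach is not made up. A row lasts 1/12 s, in which the tool goes at most 41.7 mm and 7.16 degrees, less where a joint would pass 70% of its speed; a pose out of reach is approached as far as the arm can. A call with a gripper value outside its range is refused whole. The fingers move at their own pace and stop on an object; FORCE is the grip in N (left out, the last holds). Time passes only in rows, so rows that do not move let the fingers close. It gives the time, the measured TCP pose, the force, the opening and the grip force at its end, in the units of the state.
- readout.state(): the state, without advancing time (a new reading comes with each control period).
- read_camera(name): name is "scene" or "top" or "wrist"; returns the picture (480x640x3 uint8, red, green, blue); there is no depth.
- get_calibration(name): a dict with "K" (3x3 intrinsics, pixels), "k1" (the pictures are not rectified: a ray, as slopes to the right and down, at radius r is drawn at 1 + k1 r^2 times it, then the intrinsics apply), "R" (3x3) and "t" (3): a world point X has camera coordinates R X + t. Camera axes: x right, y down, z forward; pixel columns grow to the right and rows downward; lengths in mm; the calibration is good to about 2 mm. A picture is of the moment at which its call begins: read the wrist's pose just before it. get_calibration takes no time and is no camera call; for the wrist camera it gives the pose at the moment of the call.
- order.close_job(): hands the job in; it is judged then, once.
The state is a dict: "clock": time; "qpos": joint angles; "qd": joint speeds; "joint_efforts": joint torques, N m; "tool_pos": TCP position; "eef_rot": TCP orientation; "wrist_force": force on the tool from outside, world axes, zero at the start; "ft_torque": the same for the moment, N m; "opening": finger opening in mm; "finger_force": force on a finger pad.
Only numpy, scipy, OpenCV 4.12 (cv2) and the standard library are available. Lean on these libraries where they do the work, as an engineer would, in place of code of your own. Each camera call takes 0.05 s, during which the arm holds its last target. There are 200 camera calls.

## Working session

There is one attempt and no reset: what is moved stays moved. The work goes in short steps, Python scripts to look and compute and a shell command to move; the robot and the scene stay as the last step left them, time stands still between calls to the robot, and variables do not carry over. Pictures are saved under pics/ and viewed, at most 10 in all, crops included, and the job is handed in when it is done.

```bash
mkdir -p pics
python3 - <<'E'
from workcell import readout, read_camera, get_calibration
import cv2,numpy as np
a=read_camera("top");b=read_camera("scene")
cv2.imwrite("pics/top.png",a[:,:,::-1]);cv2.imwrite("pics/scene.png",b[:,:,::-1])
s=readout.state();print(s["clock"],s["tool_pos"],s["eef_rot"],s["opening"])
for n in("top","scene"):
  c=get_calibration(n);print(n,c["K"],c["k1"],-np.array(c["R"]).T@np.array(c["t"]))
E
```

```text
0.1 [ 196.54078599 -486.59397017  230.80786423] [-1.79936136e+02 -1.28139162e-02  2.19942011e+01] 85.14015181550673
top [[625.02247939   0.         315.5734793 ]
 [  0.         625.02247939 236.84758681]
 [  0.           0.           1.        ]] -0.12310548194447161 [ 419.04775197   -6.95012588 1199.08728508]
scene [[507.73395079   0.         314.91487936]
 [  0.         507.73395079 244.81010464]
 [  0.           0.           1.        ]] 0.01581277493471324 [ 87.09935746 602.65895952 941.42467418]
```

View pics/top.png

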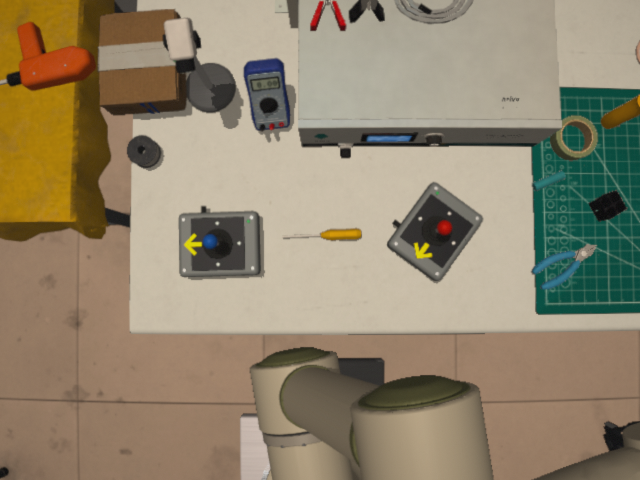

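View pics/scene.png

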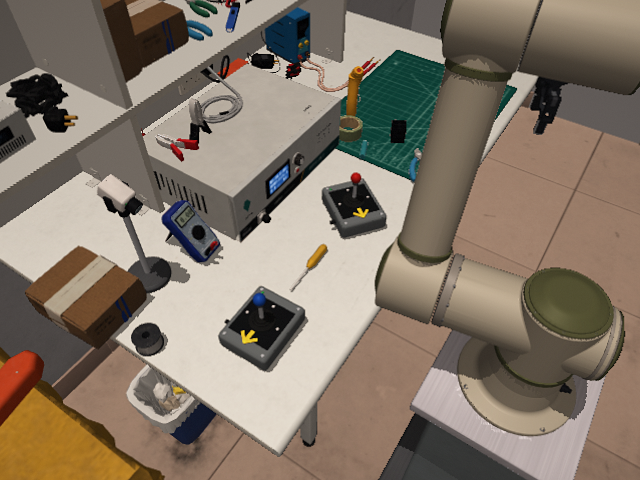

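The top view shows the red ball at about (444,228), its arrow at about (423,252) pointing down-left, and the blue ball at (211,242). Next I'll measure them.

```bash
cat > h.py <<'E'
import cv2,numpy as np
from workcell import readout, read_camera, get_calibration
def ray(c,p):
    K=np.array(c["K"]);k=c["k1"]
    d=cv2.undistortPoints(np.array([[p]],float),K,np.array([k,0,0,0,0.]))[0,0]
    R=np.array(c["R"]);return -R.T@np.array(c["t"]),R.T@np.array([d[0],d[1],1])
def onz(c,p,z):
    o,d=ray(c,p);return o+d*(z-o[2])/d[2]
def blobs(im,col,box):
    h=cv2.cvtColor(im,cv2.COLOR_RGB2HSV);H,S,V=cv2.split(h)
    m={"red":((H<8)|(H>172))&(S>150)&(V>70),"yellow":(H>22)&(H<36)&(S>150)&(V>120)}[col].astype(np.uint8)
    n,l,s,ce=cv2.connectedComponentsWithStats(m)
    x0,y0,x1,y1=box
    L=[i for i in range(1,n) if s[i,4]>30 and x0<ce[i,0]<x1 and y0<ce[i,1]<y1]
    return [(ce[i],s[i],np.argwhere(l==i)[:,::-1]) for i in L]
E
python3 - <<'E'
from h import *
r={}
for n,box in(("top",(380,170,490,290)),("scene",(310,160,395,250))):
    c=get_calibration(n);im=cv2.cvtColor(cv2.imread(f"pics/{n}.png"),cv2.COLOR_BGR2RGB)
    b=blobs(im,"red",box);y=blobs(im,"yellow",box)
    print(n,[(q[0],q[1]) for q in b],[(q[0],q[1]) for q in y])
    r[n]=ray(c,b[0][0]);print("ball",onz(c,b[0][0],125),"arrow",onz(c,y[0][0],51))
    P=np.array([onz(c,p,51)[:2] for p in y[0][2]]);m=P.mean(0)
    u,s,v=np.linalg.svd(P-m);print("arrow axes",v,s)
    cc=np.array([P[(P@v[k]).argmax()] for k in(0,1)]+[P[(P@v[k]).argmin()] for k in(0,1)]);print(cc)
    if n=="top":
        # case outline: not table (bright)
        g=im[150:310,360:510].max(2);mk=(g<150).astype(np.uint8)
        k,_=cv2.findContours(mk,cv2.RETR_EXTERNAL,cv2.CHAIN_APPROX_NONE)
        k=max(k,key=cv2.contourArea).reshape(-1,2)+[360,150]
        W=np.array([onz(c,p,50)[:2] for p in k],np.float32);print("case",cv2.minAreaRect(W))
(o1,d1),(o2,d2)=r["top"],r["scene"]
s=np.linalg.lstsq(np.c_[d1,-d2],o2-o1,rcond=None)[0];print(o1+d1*s[0],o2+d2*s[1])
im=cv2.imread("pics/top.png")[160:300,370:500];cv2.imwrite("pics/crop.png",cv2.resize(im,None,fx=4,fy=4,interpolation=3))
E
```

```text
top [(array([444.15384615, 227.0989011 ]), array([437, 220,  15,  15, 182], dtype=int32))] [(array([421.76923077, 250.81318681]), array([414, 243,  18,  16, 182], dtype=int32))]
ball [ 500.50307632 -213.61375531  125.        ] arrow [ 462.58535296 -185.61980696   51.        ]
arrow axes [[-0.6030293  -0.79771904]
 [ 0.79771904 -0.6030293 ]] [120.08691096 100.12021359]
[[ 452.92312402 -202.55478895]
 [ 476.91970259 -195.51434677]
 [ 477.06906492 -171.46616929]
 [ 451.2730225  -174.80111793]]
case ((501.8036804199219, -205.48330688476562), (135.01644897460938, 153.09010314941406), 53.2739372253418)
scene [(array([355.5       , 177.38461538]), array([351, 173,  10,  10,  78], dtype=int32))] [(array([360.76119403, 212.59701493]), array([353, 208,  15,  10,  67], dtype=int32))]
ball [ 500.31415408 -210.27286542  125.        ] arrow [ 462.68612535 -181.50217835   51.        ]
arrow axes [[ 0.43320926  0.90129337]
 [ 0.90129337 -0.43320926]] [69.95279758 66.19149655]
[[ 477.71123461 -169.80601132]
 [ 478.23187733 -189.94758755]
 [ 456.11069996 -200.63022009]
 [ 450.7715289  -171.70496551]]
[ 500.75243432 -214.24641168  121.71191219] [ 501.99547379 -213.5805841   121.67806935]
```

View pics/crop.png

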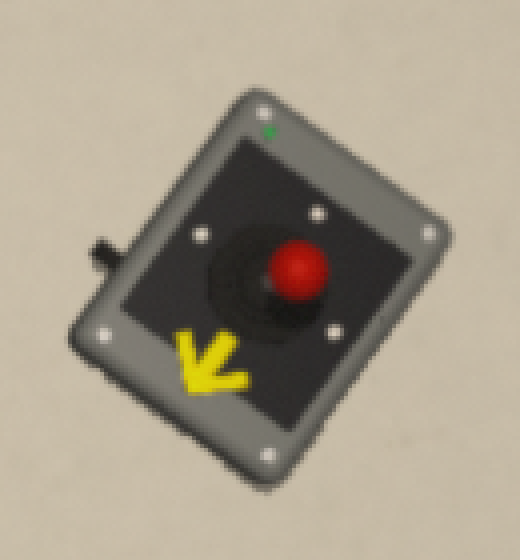

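The crop confirms the arrow runs along the long side. The case edge gives 143.3° and the pips 143.9°, so own +y is about 143.5° in the world. The ball is at about (500.5,-212). I'll grip it along own x (tool yaw -36.5°) and push along tool -x. First I turn, then travel above it.

```bash
python3 -m inch '[[85,[0,0,0],0.12],[85,[0,0,0],0.12],[85,[0,0,0],0.12],[85,[0,0,0],0.12],[85,[0,0,0],0.12],[85,[0,0,0],0.12],[85,[0,0,0],0.12],[85,[0,0,0],0.12]]' 20
python3 -m inch '[[85,[0,0,0],0.061],[85,[7,-33,0],0],[85,[7,-33,0],0],[85,[7,-33,0],0],[85,[7,-33,0],0],[85,[7,-33,0],0],[85,[7,-33,0],0],[85,[7,-33,0],0]]'
python3 -m inch '[[85,[7,-33,0],0],[85,[7,-33,0],0],[85,[7,-33,0],0],[85,[7,-33,0],0],[85,[4,-20,0],0],[85,[0,0,0],0],[85,[0,0,0],0]]'
python3 - <<'E'
from h import *
s=readout.state();c=get_calibration("wrist");im=read_camera("wrist");cv2.imwrite("pics/w1.png",im[:,:,::-1])
print(s["clock"],s["tool_pos"],s["eef_rot"])
for q in blobs(im,"red",(0,0,640,480)):print("red",q[1],onz(c,q[0],125))
for q in blobs(im,"yellow",(0,0,640,480)):print("yel",q[1],onz(c,q[0],51))
E
```

```text
clock: 0.77
tool_pos: [196.6, -486.6, 231.0]
eef_rot: [-180.0, 0.0, -33.4]
wrist_force: [-0.3, -1.0, -0.3]
opening: 84.9
finger_force: 0.0
clock: 1.43
tool_pos: [374.3, -328.9, 231.1]
eef_rot: [-180.0, 0.0, -36.5]
wrist_force: [0.8, 0.4, 0.6]
opening: 85.0
finger_force: 0.0
clock: 2.02
tool_pos: [489.8, -226.5, 230.8]
eef_rot: [180.0, 0.1, -36.4]
wrist_force: [-0.3, -0.2, -0.1]
opening: 85.0
finger_force: 0.0
2.0167 [ 489.77660157 -226.5043912   230.81011608] [ 1.79989807e+02  5.55830991e-02 -3.64018955e+01]
red [284 221  32  33 807] [ 501.70341076 -211.2015849   125.        ]
yel [285 252  41  23 448] [ 461.96270469 -181.82922392   51.        ]
```

View pics/w1.png

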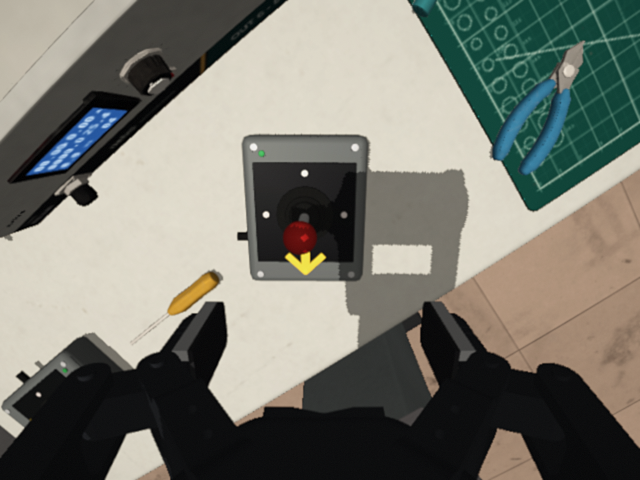

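The wrist view shows the remote square to the tool, with the ball at (300,237) and the arrow pointing towards the gripper (tool -x). Ball position and arrow bearing (143.5°) both agree with the first measurement. Now I'll centre on the ball and descend.

```bash
python3 -m inch '[[85,[0.5,-19.4,0],0],[85,[0,0,25],0],[85,[0,0,25],0],[85,[0,0,25],0],[85,[0,0,25],0],[85,[0,0,25],0],[85,[0,0,0],0],[85,[0,0,0],0]]'
python3 - <<'E'
from h import *
im=read_camera("wrist");cv2.imwrite("pics/w2.png",im[:,:,::-1])
c=get_calibration("wrist");s=readout.state();print(s["tool_pos"])
for q in blobs(im,"red",(0,0,640,480)):print("red",q[1],q[0],onz(c,q[0],125))
E
```

```text
clock: 2.73
tool_pos: [500.7, -212.5, 106.2]
eef_rot: [180.0, 0.1, -36.6]
wrist_force: [1.0, -0.1, 0.1]
opening: 85.1
finger_force: 0.0
[ 501.46451143 -212.80102355  107.45584449]
red [ 75  29  20  16 118] [83.27966102 36.81355932] [ 639.41962481 -212.75703361  125.        ]
red [ 292  299   61   61 2924] [321.7380301  329.06497948] [ 501.16862932 -210.60139987  125.        ]
```

View pics/w2.png

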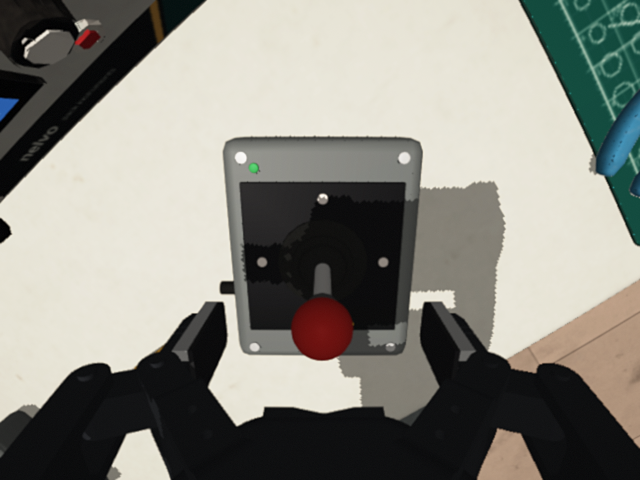

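The view shows the ball at (322,329), midway between the fingertips (223 and 423). Now I'll close.

```bash
python3 -m inch '[[22,[0,0,0],0],[22,[0,0,0],0],[22,[0,0,0],0],[22,[0,0,0],0],[22,[0,0,0],0],[22,[0,0,0],0],[22,[0,0,0],0],[22,[0,0,0],0]]' 20
```

```text
clock: 3.45
tool_pos: [501.7, -212.0, 106.7]
eef_rot: [-180.0, -0.1, -36.5]
wrist_force: [0.4, -0.7, 4.2]
opening: 24.7
finger_force: 19.5
```

```bash
python3 -m inch '[[22,[-4.7,0,0.2],0],[22,[-4.8,0,0.4],0],[22,[-4.7,0,0.8],0],[22,[-4.6,0,1.0],0],[22,[-4.6,0,1.3],0],[22,[-4.4,0,1.7],0],[22,[0,0,0],0],[22,[0,0,0],0]]'
python3 - <<'E'
from h import *
s=readout.state();print(s["clock"],s["tool_pos"],s["wrist_force"],s["opening"],s["finger_force"])
im=read_camera("wrist");cv2.imwrite("pics/w3.png",im[:,:,::-1])
c=get_calibration("wrist")
for q in blobs(im,"red",(200,200,440,480)):print("red",q[1],onz(c,q[0],120))
E
```

```text
clock: 4.12
tool_pos: [479.1, -195.3, 101.0]
eef_rot: [-180.0, -0.0, -36.5]
wrist_force: [2.0, -2.2, 4.2]
opening: 24.3
finger_force: 19.9
4.1167 [ 479.13930721 -195.30323892  101.01906016] [ 1.98734615 -2.21807131  4.23012587] 24.347398707659746 19.862188696861267
red [ 294  294   60   63 3000] [ 480.65658929 -195.36485474  120.        ]
```

View pics/w3.png

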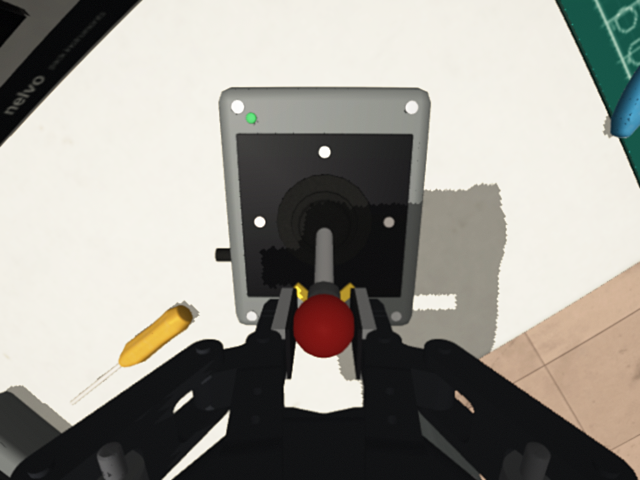

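The view shows the ball at (323,325), still gripped, and the shaft tilted straight along the arrow. The ball has gone about 25.5 mm, or about 20°. I'll add 2 mm for margin and hold a little over two seconds.

```bash
python3 -m inch '[[22,[-2,0,0.7],0],[22,[0,0,0],0],[22,[0,0,0],0],[22,[0,0,0],0],[22,[0,0,0],0],[22,[0,0,0],0],[22,[0,0,0],0],[22,[0,0,0],0]]'
python3 -m inch '[[22,[0,0,0],0],[22,[0,0,0],0],[22,[0,0,0],0],[22,[0,0,0],0],[22,[0,0,0],0],[22,[0,0,0],0],[22,[0,0,0],0],[22,[0,0,0],0]]'
python3 - <<'E'
from h import *
im=read_camera("wrist");c=get_calibration("wrist")
for q in blobs(im,"red",(200,200,440,480)):print("red",q[1],onz(c,q[0],119.5))
E
python3 -m inch '[[22,[0,0,0],0],[22,[0,0,0],0],[22,[0,0,0],0],[22,[0,0,0],0],[22,[0,0,0],0],[22,[0,0,0],0],[22,[0,0,0],0],[22,[0,0,0],0]]'
```

```text
clock: 4.83
tool_pos: [477.7, -194.3, 100.3]
eef_rot: [-180.0, -0.0, -36.5]
wrist_force: [1.7, -1.1, 5.2]
opening: 24.5
finger_force: 19.9
clock: 5.5
tool_pos: [477.8, -194.3, 100.3]
eef_rot: [-180.0, -0.0, -36.5]
wrist_force: [2.2, -1.6, 5.3]
opening: 24.4
finger_force: 19.9
red [ 294  294   60   63 3007] [ 479.25026904 -194.34087321  119.5       ]
clock: 6.22
tool_pos: [477.8, -194.3, 100.3]
eef_rot: [-180.0, -0.0, -36.5]
wrist_force: [2.3, -1.8, 6.1]
opening: 24.6
finger_force: 19.9
```

The tilt is about 0.37 rad and has been held about 2 s. After two more rows I'll release by opening the fingers.

```bash
python3 -m inch '[[22,[0,0,0],0],[22,[0,0,0],0],[85,[0,0,0],0],[85,[0,0,0],0],[85,[0,0,0],0],[85,[0,0,0],0],[85,[0,0,0],0],[85,[0,0,0],0]]'
python3 -m inch '[[85,[0,0,0],0],[85,[0,0,0],0],[85,[0,0,-20],0],[85,[0,0,-25],0],[85,[0,0,-25],0],[85,[0,0,-25],0],[85,[0,0,-25],0],[85,[0,0,0],0]]'
python3 - <<'E'
from h import *
im=read_camera("wrist");cv2.imwrite("pics/w4.png",im[:,:,::-1]);c=get_calibration("wrist")
for q in blobs(im,"red",(200,100,440,480)):print("red",q[1],onz(c,q[0],125))
E
```

```text
clock: 6.88
tool_pos: [477.4, -194.0, 100.0]
eef_rot: [180.0, 0.0, -36.5]
wrist_force: [0.7, -0.5, 0.2]
opening: 85.1
finger_force: 0.0
clock: 7.55
tool_pos: [478.9, -195.0, 224.9]
eef_rot: [-180.0, -0.5, -36.5]
wrist_force: [-0.1, 0.6, 1.1]
opening: 85.0
finger_force: 0.0
red [307 188  34  34 924] [ 501.51872722 -210.66845453  125.        ]
```

View pics/w4.png

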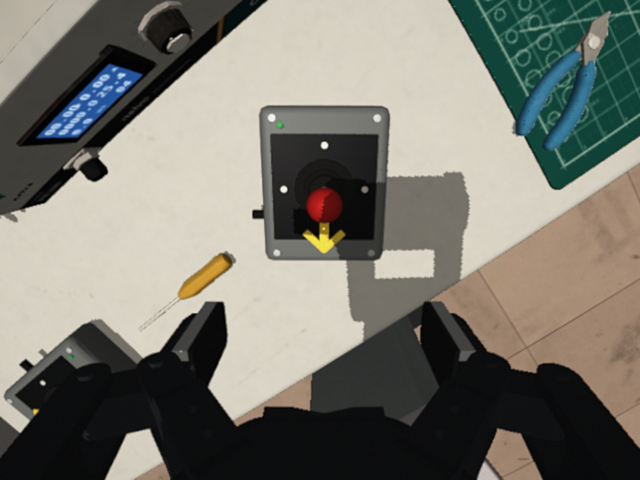

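The ball (324,205) is back upright at (501.5,-210.7) and the gripper is clear. One look to see whether the inspection camera moved.

Run:
```python
from h import *
im=read_camera("scene")[:,:,::-1];o=cv2.imread("pics/scene.png")
cv2.imwrite("pics/s2.png",np.hstack([o[150:350,0:320],im[150:350,0:320]]))
```

```text
(no output)
```

View pics/s2.png

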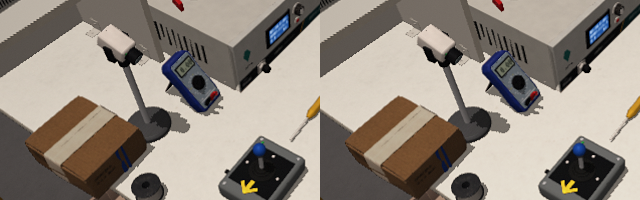

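The picture pair shows the inspection camera's head in the same place before and after, at (115,40) in each half. It isn't listed as a moving part, and the blue stick is unchanged. The stick motion itself measured as asked, so I'm handing in.

```bash
python3 -c "
from workcell import order;print(order.close_job())"
```

```text
the job is handed in; nothing more can be done
None
```

I tilted the red stick about 21° towards its yellow arrow, held it just over 2 s and let it spring back upright, then handed the job in at about 8 s with the gripper clear and the blue stick untouched; the inspection camera itself did not visibly move in the pictures.

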